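# Feel for the hidden release notch and open the dry-block incubator

### The job

Open the white bench incubator by its release key, which lies down in a notch hidden somewhere along the black rail at its front edge. With a fingertip only, touch the top of the rail at its yellow-marked end first, feel along it for the notch, then press the key inside fully down so that the clear lid pops ajar by itself, and draw the hand away. Do not pry, push or lift the lid and leave the two vials and the petri dish where they stand.

Things in the scene. Friction and masses are not known exactly. Their poses are not given: they have to be found in the camera images.
- incubator: White bench incubator, 162 (x) by 260 (y) by 58 mm high, fixed. Origin on the bench under its middle, z up; x from the rail side (-x) to the lid's hinge (+x), y along the rail to its yellow-marked end. Level black rail along the front edge (behind a 4 mm thick black fascia of the same height), 34 mm wide, top 50 mm high, centred 63 mm to -x of the origin, 170 mm long between two white end blocks 6 mm higher than it.
- rail_start (a point): Point on the rail's top, mid-width, at its yellow-marked end, where it meets the white end block with the yellow stripe. The rail is solid and does not give, except at its one notch; the first 37 mm from here never hold the notch. The thin lines across the rail, every 6 mm, are only decoration.
- rail_end (a point): Point on the rail's top, mid-width, at its other, unmarked end, 170 mm from rail_start. The notch: 44 mm long along the rail, square ends, cut through the rail's whole 34 mm width; its centre lies anywhere from 59 to 125 mm from rail_start towards here, different every time and not given. Behind the rail is an 8 mm wide trough, 16 mm deep.
- key (a joint): Release key, black like the rail: a bar running hidden in the rail and bare only as the floor of the notch. 0 = up (top 7 mm below the rail's top), 0.007 m = fully down (14 mm below). Goes straight down against about 4 to 8 N of friction, stays where it is pushed, and lifts the lid through a lever, 0.025 rad for each mm.
- lid: Clear lid, 106 (x) by 236 (y) by 4 mm with a grey front rim; origin on its hinge line, 70 mm to +x of the incubator's origin, 53.5 mm high. Shut it is level, top 57.5 mm high, its front rim 36 mm to -x of the incubator's origin (10 mm behind the rail). With the key fully down it is tilted 0.175 rad, front rim raised 18 mm.
- vial_a: Glass vial with black cap, 29 mm across, 64 mm tall, loose, standing beyond the rail's marked end; origin centre of its underside.
- vial_c: Glass vial with white cap, 25 mm across, 60 mm tall, loose, standing beyond the rail's unmarked end; origin centre of its underside.
- petri_c: Clear petri dish, 61 mm across, 16 mm high, loose, lying on the bench in front of the rail; origin centre of its underside.

How it is judged:
By the outcome, as a careful person would: the job done as asked, in the order asked, and still so for the second after the job is handed in, with the robot touching nothing.
It also fails if it takes over 42 s, if anything falls off the work surface, if the arm or the gripper's body presses on something with over 40 N, if the wrist force passes 120 N, or if a joint passes its speed limit or range.

### The arm

A 6-joint arm with a two-finger parallel gripper is mounted at the origin on a cart in front of the work surface, level with it; the furniture and walls round the work are solid. World frame = base frame: x ahead of the robot, y to its left, z up, the work surface at z = 0. Lengths are in m, angles in rad, forces in N, time in s.
With the tool pointing down it reaches from about 0.35 to 0.725 m from the base axis. Payload 4.3 kg.
Tool frame: the origin (TCP) lies where the fingers leave the gripper's body, on its centre line; the fingertips stand 73 mm ahead of it and the grasp point (between the pads) lies 54 mm ahead of it (hold_point_z is the z of the grasp point in the tool frame, in m); z points along the fingers, y is the line along which they close (so a half turn about z gives the same grasp; the last joint's range is limited). The gripper opens to 85 mm and grips with 20 to 120 N. Pads are 22 mm wide; open, the fingers measure 114 mm over their backs; the gripper's body (76 mm by 85 mm) begins 54 mm behind the grasp point. The pads swing forward as they close: fully open they stand 13 mm farther back than shut.
Start: joints at [-1.318, 0.377, 0.081, 1.274, 0, 1.46], TCP at [0.204, -0.538, 0.304] pointing down, gripper open.
Joint ranges: [-2.72, 2.72], [-0.84, 1.66], [-1.02, 1.22], [-1.77, 2.12], [-1.37, 1.28], [-3.14, 3.14]. Speed limits (rad/s): [2.57, 2.57, 3.14, 3.14, 3.14, 3.14].

### API

Orientations are given as a unit quaternion [x, y, z, w].
In Python, from cell import move_pose, line_to, move_joints, gripper_to, pause, inverse_kinematics, camera, get_calibration, PlanningError, finish_job, read_time_s, read_qpos, read_qd, read_joint_efforts, read_ee_pos, read_ee_rot, read_ft_force, read_torque, read_opening, read_gripper_force, hold_point_z gives the robot as it stands. Calls block until the motion is done:
- move_pose(position, orientation): joint-space move of the TCP to a pose.
- line_to(position, attitude=None, speed=0.15): straight line of the TCP; attitude=None keeps the orientation; speed is the mean speed in m/s.
- move_joints(angles): joint-space move.
- gripper_to(opening): finger opening in m; the grip force is fixed at half the most; returns when the fingers have stopped.
- pause(seconds).
- inverse_kinematics(position, orientation): joint angles nearest the present ones, or None.
- camera(name): name is "side" or "top" or "wrist"; returns (picture, depth): 420x560x3 uint8, red, green, blue; 420x560 float32, m along the optical axis (not along the pixel's ray), 0 where there is no reading.
- get_calibration(name): a dict with "fx", "fy", "cx", "cy" (pixels), "T" (4x4, takes a point from camera to world coordinates). Camera axes: x right, y up, looking along -z (the intrinsics and any distortion apply to the point x, -y, -z); pixel columns grow to the right and rows downward; lengths in m; the calibration is good to about 2 mm. A picture is of the moment at which its call begins: read the wrist's pose just before it. get_calibration takes no time and is no camera call; for the wrist camera it gives the pose at the moment of the call.
A pose or a line that the arm cannot do raises PlanningError and nothing moves.
- finish_job(): hands the job in; it is judged then, once.
Readings, each from a call of its own:
- read_time_s(): time.
- read_qpos(): joint angles.
- read_qd(): joint speeds.
- read_joint_efforts(): joint torques, N m.
- read_ee_pos(): TCP position.
- read_ee_rot(): TCP orientation.
- read_ft_force(): force on the tool from outside, world axes, zero at the start.
- read_torque(): the same for the moment, N m.
- read_opening(): finger opening in m.
- read_gripper_force(): force on a finger pad.
Only numpy, scipy, OpenCV 4.12 (cv2) and the standard library are available. Lean on these libraries where they do the work, as an engineer would, in place of code of your own. Each camera call takes 0.05 s, during which the arm holds its last target. There are 200 camera calls.

## Working session

There is one attempt and no reset: what is moved stays moved. The work goes in short steps, each a Python script; the robot and the scene stay as the last script left them, time stands still between calls to the robot, and variables do not carry over. Pictures are saved under pics/ and viewed, at most 10 in all, crops included, and the job is handed in when it is done.

```bash
mkdir -p pics; ls; python3 - <<'E'
from cell import *
import cv2,numpy as np
for n in("top","side"):
    p,d=camera(n); cv2.imwrite(f"pics/{n}0.png",p[...,::-1]); np.save(f"pics/{n}0.npy",d)
    c=get_calibration(n); print({k:np.round(v,3).tolist() if k=='T' else v for k,v in c.items()})
print(read_time_s(),read_ee_rot(),hold_point_z)
E
```

```text
pics
{'fx': 438.5102822741944, 'fy': 438.5102822741944, 'cx': 278.4108751610751, 'cy': 213.27260301465154, 'T': [[-0.026, 0.991, -0.13, 0.415], [-0.999, -0.023, 0.022, 0.028], [0.019, 0.131, 0.991, 0.998], [0.0, 0.0, 0.0, 1.0]]}
{'fx': 461.37488896028077, 'fy': 461.37488896028077, 'cx': 276.07956620444355, 'cy': 211.88211144173, 'T': [[0.968, 0.213, -0.133, 0.425], [-0.251, 0.821, -0.513, -0.462], [-0.0, 0.529, 0.848, 0.824], [0.0, 0.0, 0.0, 1.0]]}
0.1 [ 9.83594684e-01  1.80390289e-01 -7.22459777e-05 -9.14745810e-04] 0.0539
```

View pics/top0.png

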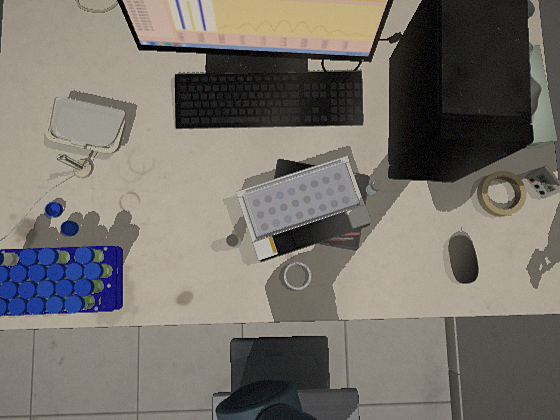

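View pics/side0.png

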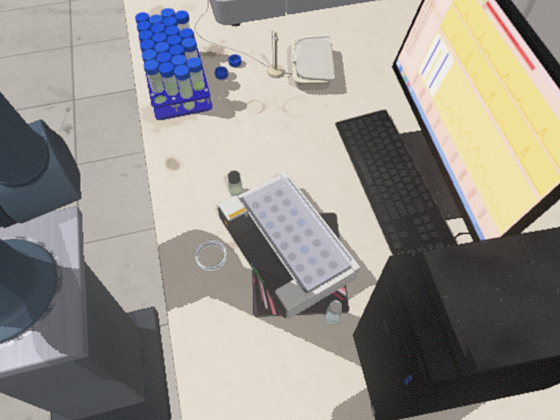

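The top view shows the incubator centred near (305,205). The rail runs from about (272,245), by the yellow stripe, to (347,222). The dish is at (296,277), vial_a at (232,240) and vial_c at (375,185). I'll zoom in for accurate corners.

```bash
python3 - <<'E'
import cv2
a=cv2.imread("pics/top0.png")[150:300,220:400]; cv2.imwrite("pics/topz.png",cv2.resize(a,None,fx=4,fy=4,interpolation=cv2.INTER_CUBIC))
a=cv2.imread("pics/side0.png")[165:325,190:370]; cv2.imwrite("pics/sidez.png",cv2.convertScaleAbs(cv2.resize(a,None,fx=3.7,fy=3.7,interpolation=cv2.INTER_CUBIC),alpha=1.5,beta=20))
E
```

```text
(no output)
```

View pics/topz.png

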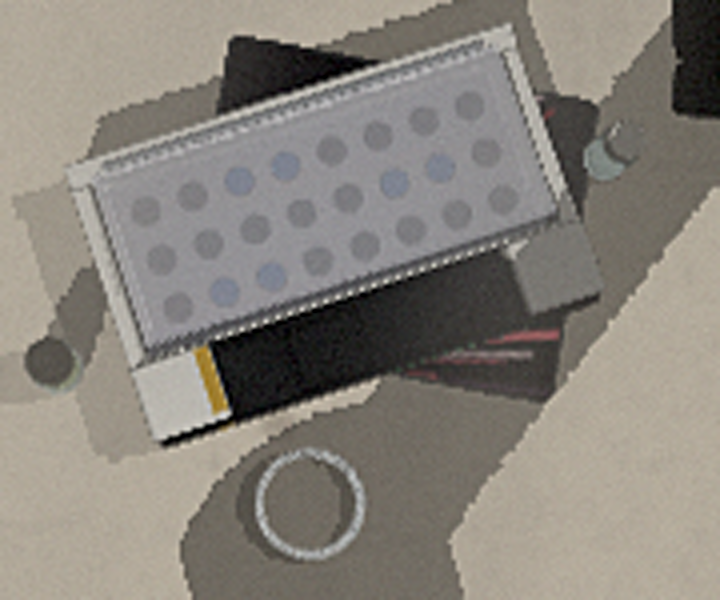

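View pics/sidez.png

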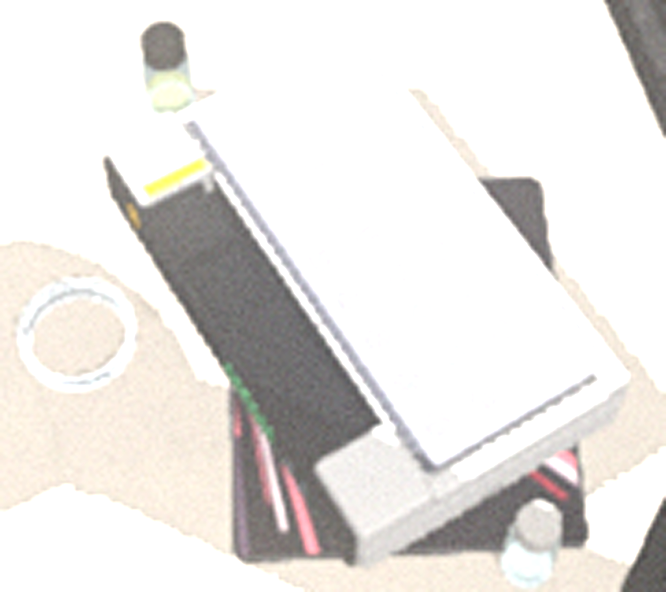

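The zooms show the inner block edges. In the top crop, the marked end runs (213,345)–(230,412) and the unmarked end (510,257)–(530,312). In the side crop, the marked end runs (147,203)–(212,172) and the unmarked end (317,465)–(378,428).

```bash
cat > h.py <<'E'
from cell import *
import numpy as np
def ray(cal,u,v,z):
    T=cal["T"];r=T[:3,:3]@np.array([(u-cal["cx"])/cal["fx"],-(v-cal["cy"])/cal["fy"],-1]);o=T[:3,3]
    return o+r*(z-o[2])/r[2]
E
python3 - <<'E'
from h import *
np.set_printoptions(precision=4,suppress=True)
ct,cs=get_calibration("top"),get_calibration("side")
T=lambda u,v,z:ray(ct,220+u/4,150+v/4,z)
S=lambda u,v,z:ray(cs,190+u/3.7,165+v/3.7,z)
for n,s,e,f in(("top",(221.5,379),(520,285),T),("side",(179.5,187.5),(347.5,446.5),S)):
    a,b=f(*s,.056),f(*e,.056);d=b-a;print(n,a,b,np.linalg.norm(d),np.arctan2(d[1],d[0]))
a,b=T(70,172,.057),T(512,25,.057);d=b-a;print("rear",a,b,np.linalg.norm(d),np.arctan2(d[1],d[0]))
print("dish",T(310,503,.016),"va",T(50,360,.064),"vc",T(622,138,.06),S(163,45,.064),S(543,515,.06))
d=np.load("pics/top0.npy")
for u,v in((300,350),(230,345),(400,330),(460,300),(180,400),(560,270),(330,230),(270,360),(430,310)):
    U,V=220+u/4,150+v/4; z=d[int(round(V)),int(round(U))]
    p=ct["T"]@np.array([(U-ct["cx"])/ct["fx"]*z,-(V-ct["cy"])/ct["fy"]*z,-z,1]);print((u,v),p[:3])
E
```

```text
top [0.4705 0.0148 0.056 ] [ 0.5174 -0.1483  0.056 ] 0.16963979627332354 -1.290623160843038
side [0.4716 0.0118 0.056 ] [ 0.5193 -0.1519  0.056 ] 0.17050685576676344 -1.2872904898645632
rear [0.5848 0.0943 0.057 ] [ 0.6617 -0.1505  0.057 ] 0.2565500867882624 -1.2662277948076137
dish [ 0.4029 -0.0332  0.016 ] va [0.4823 0.1058 0.064 ] vc [ 0.5964 -0.2072  0.06  ] [0.4816 0.0992 0.064 ] [ 0.5986 -0.2098  0.06  ]
(300, 350) [ 0.4861 -0.0287  0.0416]
(230, 345) [0.4902 0.0093 0.0354]
(400, 330) [ 0.495  -0.0829  0.0497]
(460, 300) [ 0.5108 -0.1166  0.0478]
(180, 400) [0.46   0.0373 0.0512]
(560, 270) [ 0.5253 -0.171   0.0535]
(330, 230) [ 0.5499 -0.0462  0.0556]
(270, 360) [ 0.4805 -0.0118  0.0497]
(430, 310) [ 0.5057 -0.0999  0.0481]
```

```bash
cat >> h.py <<'E'
P0=np.array([.471,.0133]); A=-1.287; U=np.array([np.cos(A),np.sin(A)])
Q=[np.cos(.142),np.sin(.142),0,0]     # tool down, closing line along the rail
def at(s,z): return [*(P0+U*s),z]     # TCP s metres along the rail from rail_start
E
python3 - <<'E'
from h import *
d=np.load("pics/top0.npy");c=get_calibration("top")
v,u=np.mgrid[150:300,220:400];z=d[150:300,220:400]
p=np.stack([(u-c["cx"])/c["fx"]*z,-(v-c["cy"])/c["fy"]*z,-z,np.ones_like(z)],-1)@c["T"].T
r=p[...,:2]-P0;s=r@U;w=r@np.array([-U[1],U[0]])
for k in np.arange(0,.17,.006):
    m=(abs(w)<.012)&(s>=k)&(s<k+.006)&(z>0);print(round(k*1e3),round(np.median(p[m][:,2])*1e3,1),m.sum(),end=" | ")
gripper_to(0.0)
move_pose(at(.018,.16),Q)
print(read_time_s(),read_ee_pos(),read_ft_force(),read_opening())
E
```

```text
0 49.5 30 | 6 48.9 30 | 12 48.8 31 | 18 49.1 31 | 24 48.8 31 | 30 49.6 30 | 36 41.7 26 | 42 41.6 30 | 48 42.7 31 | 54 42.1 30 | 60 41.7 30 | 66 42.0 31 | 72 41.7 29 | 78 47.4 36 | 84 49.8 31 | 90 49.1 30 | 96 48.6 30 | 102 49.1 30 | 108 48.6 31 | 114 48.6 30 | 120 48.7 28 | 126 49.4 30 | 132 49.1 31 | 138 49.2 31 | 144 48.9 29 | 150 49.0 31 | 156 49.0 30 | 162 49.3 32 | 168 55.1 32 | 3.0667 [ 0.47652482 -0.00471351  0.16029006] [-0.64829012  0.19940952 -0.17761967] -2.5108198252508957e-05
```

The depth profile suggests a dip at about 37–80 mm. I'll touch down at the marked end and check this by feel.

```bash
python3 - <<'E'
from h import *
line_to(at(.018,.129),Q,.08)
pause(.2); f0=read_ft_force(); print(f0)
z=.129; t0=read_time_s()
while z>.118:
    z-=.0007; line_to(at(.018,z),Q,.02)
    f=read_ft_force()-f0
    if f[2]>3: break
print(z,f,read_ee_pos(),read_time_s(),read_time_s()-t0)
E
```

```text
[-0.77196169 -0.28272564 -0.50439492]
0.12199999999999994 [-1.1659433   0.11224461  6.67030375] [ 0.47600469 -0.00395708  0.12264594] 6.3083 2.5
```

```bash
python3 - <<'E'
from h import *
f0=np.array([-.77,-.28,-.5]); s=.018; n=0
while s<.130:
    s+=.003; line_to(at(s,.122),Q,.03)
    f=read_ft_force()-f0; n=n+1 if f[2]<1.2 else 0
    print(round(s*1e3),np.round(f,1),round(read_ee_pos()[2],4))
    if n==2 or f[2]>20: break
print(read_time_s())
E
```

```text
21 [-0.8  2.8  6.2] 0.1226
24 [-0.2  2.4  6.2] 0.1227
27 [0.1 2.4 5.4] 0.1227
30 [0.5 3.  5.8] 0.1226
33 [-0.5  2.7  5.6] 0.1226
36 [0.6 2.  6.4] 0.1226
39 [1.2 1.3 4.9] 0.1226
42 [0.5 3.3 6.4] 0.1225
45 [-0.2  0.7  0.2] 0.1218
48 [0.7 0.5 0.4] 0.1218
8.8083
```

The rail gives way from about 45 mm on, which agrees with the dip. Next I'll go to the notch centre at about 59 mm and press.

```bash
python3 - <<'E'
from h import *
f0=np.array([-.77,-.28,-.5]); s=.0585
line_to(at(s,.1222),Q,.03); print(np.round(read_ft_force()-f0,1))
z=.1222
while z>.1045:
    z-=.001; line_to(at(s,z),Q,.03)
    f=read_ft_force()-f0; e=read_ee_pos()[2]; print(round(z,4),np.round(f,1),round(e,4))
    if f[2]>22 or (e>.112 and f[2]>16): break
pause(.2); print(read_ft_force()-f0,read_ee_pos(),read_time_s())
E
```

```text
[ 0.4 -0.3  0.8]
0.1212 [ 0.3  0.1 -0. ] 0.1211
0.1202 [1.4 0.8 0.5] 0.1201
0.1192 [0.6 0.5 0.3] 0.1191
0.1182 [0.1 0.7 0.8] 0.1181
0.1172 [ 1.1 -0.1  0.7] 0.1171
0.1162 [0.7 0.4 0.6] 0.1161
0.1152 [0.7 0.5 2.5] 0.1153
0.1142 [-0.2  0.6  3.6] 0.1144
0.1132 [0.  0.6 4.1] 0.1133
0.1122 [0.8 0.6 5.4] 0.1122
0.1112 [1.2 0.6 4.3] 0.1112
0.1102 [1.  0.1 3.2] 0.1102
0.1092 [0.4 0.1 4.4] 0.1092
0.1082 [-0.6  0.3  7.6] 0.1085
0.1072 [-2.6  0.5 15.2] 0.1084
0.1062 [-5.8  1.8 23.5] 0.1082
[-5.87012668  1.30688407 24.28840864] [ 0.48742741 -0.04287252  0.10821325] 13.5083
```

The key started moving at .1155 and stopped hard at .1084, so it travelled the full 7 mm. I'll withdraw and look.

```bash
python3 - <<'E'
from h import *
import cv2
line_to(at(.0585,.20),Q,.08); print(read_ft_force())
move_pose([.30,-.36,.30],Q)
pause(.3)
p,d=camera("side"); a=p[140:330,180:380,::-1]; cv2.imwrite("pics/s1.png",cv2.resize(a,None,fx=3,fy=3))
p,dt=camera("top"); c=get_calibration("top")
for u,v in((278,232),(300,226),(320,219),(340,211)):   # along lid's front area
    z=dt[v,u];q=c["T"]@np.array([(u-c["cx"])/c["fx"]*z,-(v-c["cy"])/c["fy"]*z,-z,1]);print(q[:3])
print(read_time_s())
E
```

```text
[ 0.20459434  0.18360861 -0.59887764]
[0.49823913 0.00830465 0.0505015 ]
[ 0.50992133 -0.03965932  0.05287463]
[ 0.52460494 -0.08411288  0.04910563]
[ 0.54121263 -0.12867246  0.04903034]
16.6583
```

View pics/s1.png

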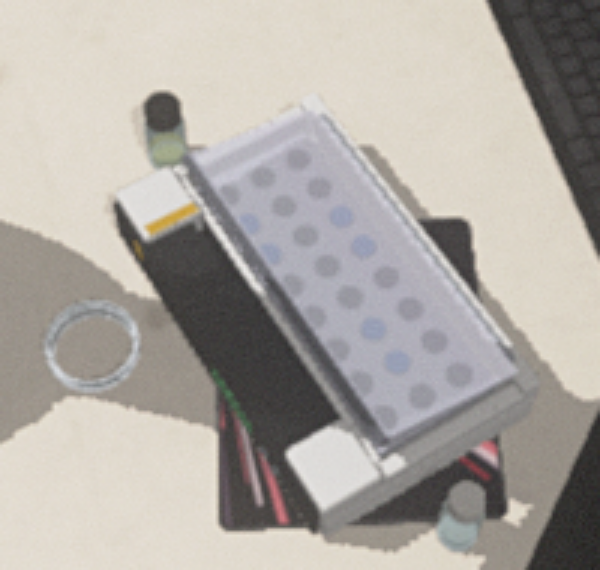

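In the side view the lid is tilted open: its front rim has risen and there is a gap behind the rail. The vials at (163,125) and (462,515) and the dish at (92,345) are still in place. I'll check the tilt from the depth I get now, then hand in.

```bash
python3 - <<'E'
from h import *
d=camera("top")[1];c=get_calibration("top")
v,u=np.mgrid[130:300,220:400];z=d[130:300,220:400]
p=np.stack([(u-c["cx"])/c["fx"]*z,-(v-c["cy"])/c["fy"]*z,-z,np.ones_like(z)],-1)@c["T"].T
r=p[...,:2]-P0;s=r@U;w=r@np.array([-U[1],U[0]])
X=[];Z=[]
for k in np.arange(.02,.14,.006):
    m=(w>=k)&(w<k+.006)&(s>.01)&(s<.16)&(z>0);h=np.percentile(p[m][:,2],60)*1e3;print(round(k*1e3),round(h,1),end=" | ");X.append(k);Z.append(h/1e3)
print(np.polyfit(X[3:17],Z[3:17],1))
g=lambda: None
finish_job(); print(read_time_s())
E
```

```text
20 47.4 | 26 73.7 | 32 74.0 | 38 72.9 | 44 71.9 | 50 70.8 | 56 69.7 | 62 68.4 | 68 67.6 | 74 66.5 | 80 65.4 | 86 64.4 | 92 63.4 | 98 62.6 | 104 61.2 | 110 60.1 | 116 59.0 | 122 58.0 | 128 56.9 | 134 55.1 | [-0.17661633  0.07959759]
the job is handed in; nothing more can be done
the job is handed in; nothing more can be done
```

The incubator is open and the job is handed in: I felt the notch about 59 mm from the marked end, pressed the key fully down, and the lid popped to about 0.177 rad. The hand is clear and the vials and dish stand where they were, at about 17 s of the 42 s allowed.

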